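# Lay a standing book into the spine-gluing jig and nip its spine

## Robot

A 7-joint arm with a two-finger parallel gripper is mounted at the origin on the work surface. World frame = base frame: x ahead of the robot, y to its left, z up, the work surface at z = 0. Lengths are in m, angles in rad, forces in N, time in s.
With the tool pointing down it reaches from about 0.35 to 0.9 m from the base axis. Payload 8.1 kg.
Tool frame: the origin (TCP) lies between the finger pads; the fingertips stand ahead of it and the grasp point (between the pads) is the TCP (arm.nose_length is the z of the fingertips in the tool frame, in m); z points along the fingers, y is the line along which they close (so a half turn about z gives the same grasp; the last joint's range is limited). The gripper opens to 92 mm and grips with 3 to 60 N. Pads are 19 mm wide; open, the fingers measure 130 mm over their backs; the gripper's body (75 mm by 190 mm) begins 47 mm behind the grasp point.
Start: joints at [1.144, 0.434, 0.025, 1.573, -0.012, 1.134, -0.075], TCP at [0.199, -0.593, 0.246] pointing down, gripper open.
Joint ranges: [-2.62, 2.62], [-0.44, 2.09], [-1.27, 1.32], [0.08, 2.57], [-1.32, 4.46], [0.12, 2], [-2.74, 2.74]. Speed limits (rad/s): [2.22, 2.22, 3.01, 3.01, 3.14, 3.14, 3.14].

## Interface

Orientations are given as a rotation vector (axis times angle).
In Python, from cell import sensors, optics, arm gives the robot as it stands.
- The arm moves only by the tool arm_command, never from a script. Its argument "deltas" is one flat list of numbers, 7 for each row, row after row: the turn, a rotation vector about the world's x, y, z as a fraction of full scale, then the shift along the world's x, y, z as a fraction of full scale, then the finger opening in mm, from 0 to 91.8. In form: [wx, wy, wz, dx, dy, dz, fingers, wx, wy, wz, dx, dy, dz, fingers, ...]. A call has 1 to 20 rows; each row is the pose to reach, as a shift and turn from the pose commanded when the call began; what a row does not reach only later rows make up. Full scale, the value 1, is 1 m for a shift and 90 degrees for a turn. A row lasts 1/10 s, in which the tool goes at most 50 mm and 8.59 degrees, less where a joint would pass 70% of its speed; a pose out of reach is approached as far as the arm can. A call with a number of a shift or a turn outside -1 to 1 is refused whole. A call with a gripper value outside its range is refused whole. The fingers move at their own pace and stop on an object; "force" is the grip in N (left out, the last holds). Time passes only in rows, so rows that repeat a pose let the fingers close. It gives the time, the measured TCP pose, the force, the opening and the grip force at its end, in the units of the state.
- sensors.observe(): the state, without advancing time (a new reading comes with each control period).
- optics.get_image(name): name is "scene" or "top" or "wrist"; returns the picture (480x640x3 uint8, blue, green, red); there is no depth.
- optics.calibration(name): a dict with "camera_matrix" (3x3 intrinsics, pixels), "rvec" (rotation vector, rad) and "tvec" (3), from world to camera coordinates, as OpenCV has them. Camera axes: x right, y down, z forward; pixel columns grow to the right and rows downward; lengths in m; the calibration is good to about 2 mm. A picture is of the moment at which its call begins: read the wrist's pose just before it. calibration takes no time and is no camera call; for the wrist camera it gives the pose at the moment of the call.
- arm.sign_off(): hands the job in; it is judged then, once.
The state is a dict: "clock": time; "joints": joint angles; "dq": joint speeds; "joint_efforts": joint torques, N m; "position": TCP position; "ee_rot": TCP orientation; "force": force on the tool from outside, world axes, zero at the start; "ft_torque": the same for the moment, N m; "width": opening from 0.0 (shut) to 1.0 (fully open); "gripper_force": force on a finger pad.
Only numpy, scipy, OpenCV 4.12 (cv2) and the standard library are available. Lean on these libraries where they do the work, as an engineer would, in place of code of your own. Each camera call takes 0.05 s, during which the arm holds its last target. There are 200 camera calls.

## Task

The clasped blue book stands on its tail on the felt bed of the gluing jig. Without lifting it, push it over so that it topples onto its back cover (the cover with the paper label ends up on top), then slide it flat, red spine first, until the rubber-faced sprung bar gives by about three millimetres and bears lightly along the whole spine; leave it there, held by the bar. Work gently, do not ram the bar, and do not disturb the brush jar, tape roll and glue pot.

Things in the scene. Friction and masses are not known exactly. Their poses are not given: they have to be found in the camera images.
- book: Rigid closed hardback, navy, red spine, 110 mm (spine to fore-edge) x 36 thick x 160 tall, 0.45 to 0.8 kg. Origin: centre of its tail face (underside while standing). x out of the spine, y out of the plain back cover, z tail to head; front cover (paper label) faces -y, fore-edge with brass clasps -x. Starts standing on the bed, spine to the bar, back cover roughly along jig +y, bed free there.
- push_point (a point): Point on the front cover, 120 mm above the tail, mid-width (book x 0, y -18, z 120 mm). Pushed slowly here along the book's +y, the book tips about its foot and falls over once this point has moved 30 to 40 mm; pushed below about 40 mm it only slides. It may skid a few cm as it lands.
- book_mid (a point): Centre of the book (z = 80 mm in its frame). Lying on its back cover the book's y points down, its z along the jig's +y, its top is 36 mm above the bed. Friction on the felt is about 0.6 (varies): 2 to 6 N to slide it lying; that friction also keeps it against the bar when the pusher leaves.
- jig: Bed of the gluing jig: fixed plywood board with green felt, bed surface 20 mm above the table. Origin on the table surface, z up; the bed spans x = -140 to +200 mm, y = -180 to +180 mm. x points from the open (robot) side to the pressing head, y along the sprung bar.
- head: Pressing head fixed on the jig's far side, same origin and axes as the jig. Its wooden beam (x 157 to 187 mm, 75 mm above the table) carries a rubber-faced sprung bar, y = -130 to +130 mm, 23 to 55 mm above the table, facing -x. How far out it is set is not measured: at rest the rubber face is anywhere from x = 73 to 105 mm and must be found by touch.
- beam_mid (a point): Top middle of the head's beam (jig x 172, y 0, z 75 mm). The rubber-faced bar before it yields towards jig +x on springs, 1 N per mm from its rest place, up to 14 mm; its mount does not give. About 3 N is right; more than 8 N on the bar, at any time, spoils the glued lining. Keep the robot off head and bar.
- brush_jar: Glass jar of 72 mm diameter and 90 mm tall with brushes standing up to 190 mm; loose, stands beside the jig. Origin: centre of its underside, z up.
- tape_roll: Roll of blue tape lying flat, 90 mm diameter, 25 mm tall; loose, beside the jig. Origin: centre of its underside, z up.
- glue_pot: Glue jar with blue cap, 68 mm diameter, 85 mm tall; loose, beside the jig. Origin: centre of its underside, z up.
Not all that is in view belongs to the job. Of the things that look like the book, the smallest one is meant.

How it is judged:
By the outcome, as a careful person would: the job done as asked, in the order asked, and still so for the second after the job is handed in, with the robot touching nothing.
It also fails if it takes over 72 s, if anything falls off the work surface, if the arm or the gripper's body presses on something with over 40 N, if the wrist force passes 120 N, or if a joint passes its speed limit or range.

## Working session

There is one attempt and no reset: what is moved stays moved. The work goes in short steps, Python scripts to look and compute and a tool call to move; the robot and the scene stay as the last step left them, time stands still between calls to the robot, and variables do not carry over. Pictures are saved under pics/ and viewed, at most 10 in all, crops included, and the job is handed in when it is done.

Besides the shell and the picture viewer there is one more tool, called as name(argument=value, ...) on one line, values as JSON. arm_command: Moves the arm, as the interface text tells. Its arguments: {"type":"object","properties":{"deltas":{"type":"array","items":{"type":"number"}},"force":{"type":"number"}},"required":["deltas"]}

```bash
mkdir -p pics; ls
python3 - <<'E'
from cell import sensors, optics, arm
import cv2,numpy as np
s=sensors.observe(); print(s); print(arm.nose_length)
for n in("scene","top"):
    im=optics.get_image(n); cv2.imwrite(f"pics/{n}0.png",im)
    c=optics.calibration(n); print(n,c)
E
```

```text
pics
{'clock': 0.0, 'joints': array([ 1.14436699,  0.43522831,  0.02499153,  1.5741196 , -0.01159267,
        1.13401996, -0.0751128 ]), 'dq': array([ 0.00181513, -0.00079791, -0.00077213, -0.00067401,  0.00060194,
        0.00056251, -0.00071858]), 'joint_efforts': array([ 8.75442420e-04, -6.67851591e+01,  9.85650681e-01, -3.14457572e+01,
       -6.04482251e-02,  4.28532623e-02,  1.49222215e-04]), 'position': array([ 0.19864897, -0.59206117,  0.24493317]), 'ee_rot': array([-3.09897200e+00, -5.06046724e-01,  6.61259904e-04]), 'force': array([-0.52377188, -0.22752536,  1.48198542]), 'ft_torque': array([ 0.01445547, -0.00838086,  0.0065167 ]), 'gripper_force': 0.0, 'width': 0.9989188835003519}
0.019
scene {'camera_matrix': array([[438.86228245,   0.        , 315.64539142],
       [  0.        , 438.86228245, 238.30601775],
       [  0.        ,   0.        ,   1.        ]]), 'rvec': array([ 0.94838343,  2.70882106, -0.77489684]), 'tvec': array([ 0.43630675, -0.24145568,  1.19474028])}
top {'camera_matrix': array([[470.91698406,   0.        , 327.66706439],
       [  0.        , 470.91698406, 238.71457003],
       [  0.        ,   0.        ,   1.        ]]), 'rvec': array([ 2.1129762 , -2.17085554,  0.1628721 ]), 'tvec': array([0.01438255, 0.56315134, 0.9245724 ])}
```

View pics/scene0.png

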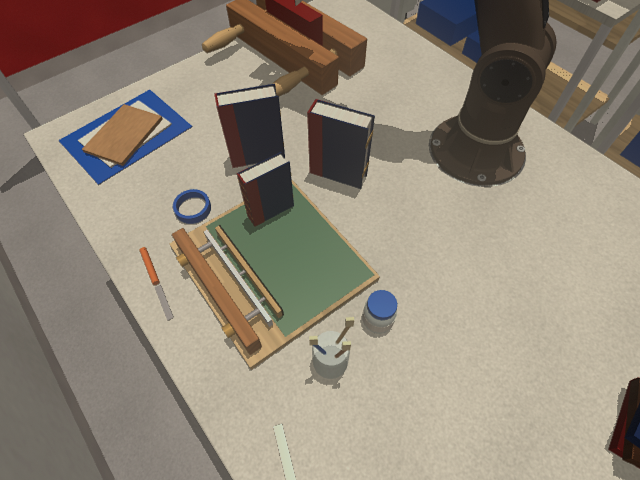

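View pics/top0.png

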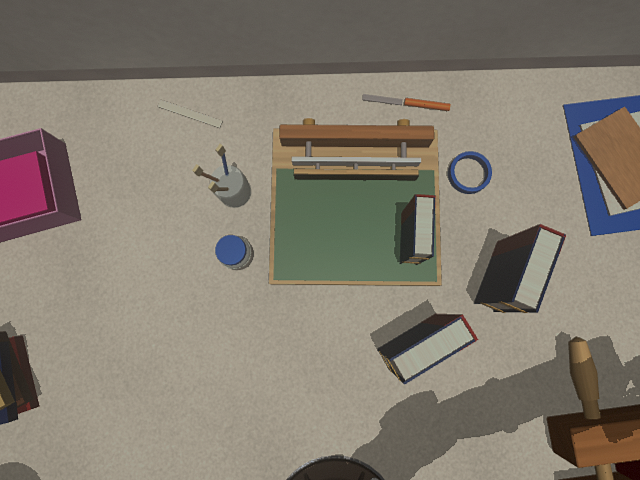

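Candidates for the book: top (418,230) on the felt, (520,270) and (428,348) on the table; in the scene view (266,190), (252,127) and (341,144). The one at top (418,230) / scene (266,190) is the smallest, and it stands on the felt with its spine to the bar, so it fits. The bar is at top (355,172), the beam at (355,135), the tape at (470,172), the jar at (230,185) and the pot at (233,251).

```bash
cat > h.py <<'E'
import cv2,numpy as np
def ray(c,uv,z):
    R=cv2.Rodrigues(np.array(c["rvec"]))[0];t=np.array(c["tvec"]).ravel()
    p=cv2.undistortPoints(np.array(uv,float).reshape(-1,1,2),c["camera_matrix"],None).reshape(-1,2)
    d=np.c_[p,np.ones(len(p))]@R; o=-R.T@t
    return o+d*((z-o[2])/d[:,2])[:,None]
def proj(c,P): return cv2.projectPoints(np.array(P,float).reshape(-1,1,3),np.array(c["rvec"]),np.array(c["tvec"]),c["camera_matrix"],None)[0].reshape(-1,2)
E
python3 - <<'E'
from h import *
from cell import optics
np.set_printoptions(precision=4,suppress=True)
im=cv2.imread("pics/top0.png");c=optics.calibration("top");hsv=cv2.cvtColor(im,cv2.COLOR_BGR2HSV)
m=cv2.inRange(hsv,(45,50,30),(85,255,200))
k=max(cv2.findContours(m,0,2)[0],key=cv2.contourArea);print("felt",cv2.boundingRect(k))
# board left and right edges: wood strip columns by row
w=cv2.inRange(hsv,(8,60,120),(28,255,255))|m
w=cv2.morphologyEx(w,cv2.MORPH_CLOSE,np.ones((7,7)))
k=max(cv2.findContours(w,0,2)[0],key=cv2.contourArea);r=cv2.minAreaRect(k);b=cv2.boxPoints(r);print("board",r,b,ray(c,b,.02),sep="\n")
x0,y0,x1,y1=396,188,444,272
h=cv2.inRange(hsv[y0:y1,x0:x1],(0,0,150),(180,60,255))
k=max(cv2.findContours(h,0,2)[0],key=cv2.contourArea);r=cv2.minAreaRect(k);b=cv2.boxPoints(r)+[x0,y0];print("head",r,b,ray(c,b,.18),sep="\n")
for n,(u,v,z) in dict(jarbase=(232,190,0.05),pot=(231,250,.085),tape=(470,172,.025)).items():print(n,ray(c,[(u,v)],z))
a=cv2.resize(im[110:300,255:500],None,fx=3,fy=3,interpolation=2);cv2.imwrite("pics/crop.png",a)
E
```

```text
felt (274, 169, 163, 113)
board
((355.74169921875, 201.26348876953125), (172.30502319335938, 165.63150024414062), 0.622755765914917)
[[268.6942 283.138 ]
 [270.4944 117.5162]
 [442.7892 119.389 ]
 [440.989  285.0107]]
[[ 0.477   0.1239  0.02  ]
 [ 0.8388  0.1171  0.02  ]
 [ 0.824  -0.2597  0.02  ]
 [ 0.4635 -0.2329  0.02  ]]
head
((27.532821655273438, 37.022953033447266), (16.173784255981445, 55.96396255493164), 1.2730300426483154)
[[414.8263 252.8184]
 [416.0696 196.8682]
 [432.2394 197.2275]
 [430.996  253.1777]]
[[ 0.5132 -0.1525  0.18  ]
 [ 0.6135 -0.1602  0.18  ]
 [ 0.6121 -0.189   0.18  ]
 [ 0.5118 -0.1808  0.18  ]]
jarbase [[0.6698 0.1947 0.05  ]]
pot [[0.5397 0.189  0.085 ]]
tape [[ 0.7021 -0.3089  0.025 ]]
```

View pics/crop.png

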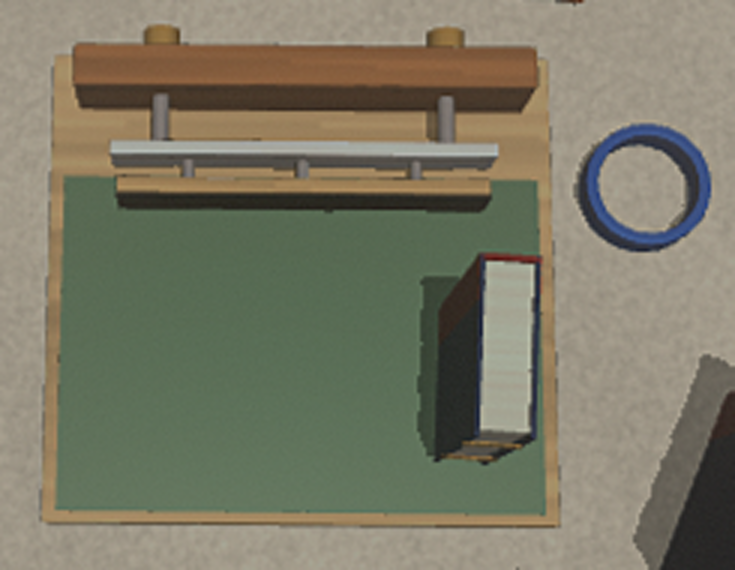

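The crop confirms the smallest book: its head is at crop (481,256) to (538,437), red spine up towards the bar, clasps at the near end. The board corners are at crop (55,57), (548,60), (558,522) and (42,522), and the rubber face is at about crop row 205.

Run:
```python
from h import *
from cell import optics
np.set_printoptions(precision=4,suppress=True)
c=optics.calibration("top")
f=lambda pts,z: ray(c,np.array(pts)/3+[255,110],z)
B=f([(55,57),(548,60),(558,522),(42,522)],.02);J=np.array([[.2,.18],[.2,-.18],[-.14,-.18],[-.14,.18]])
# rigid fit jig->world
a=J-J.mean(0);b=B[:,:2]-B[:,:2].mean(0);th=np.arctan2((a[:,0]*b[:,1]-a[:,1]*b[:,0]).sum(),(a*b).sum())
R=np.array([[np.cos(th),-np.sin(th)],[np.sin(th),np.cos(th)]]);t=B[:,:2].mean(0)-R@J.mean(0)
print("jig",t,np.degrees(th),"res",B[:,:2]-(J@R.T+t))
H=f([(481,256),(541,258),(535,438),(478,435)],.18);print("head",H)
ctr=H.mean(0)[:2];d=(H[0]+H[1]-H[2]-H[3])[:2];print(ctr,np.degrees(np.arctan2(d[1],d[0])),"L",np.linalg.norm(d)/2,"W",np.linalg.norm(H[0]-H[1]),np.linalg.norm(H[2]-H[3]),"in jig",(ctr-t)@R)
F=f([(118,207),(490,207),(118,193),(490,193)],.055);print("bar in jig",(F[:,:2]-t)@R)
np.savez("jig.npz",R=R,t=t,th=th)
```

```text
jig [ 0.6083 -0.0604] -1.9734731810022812 res [[-0.0021 -0.0015]
 [-0.002   0.0002]
 [ 0.0034  0.0024]
 [ 0.0006 -0.001 ]]
head [[ 0.6164 -0.1591  0.18  ]
 [ 0.6142 -0.1947  0.18  ]
 [ 0.5067 -0.1846  0.18  ]
 [ 0.5094 -0.1514  0.18  ]]
[ 0.5616 -0.1724] -4.733809736854842 L 0.10757898262925597 W 0.0356483750823036 0.03321926356157977 in jig [-0.0427 -0.1136]
bar in jig [[ 0.0757  0.1278]
 [ 0.0775 -0.1286]
 [ 0.0857  0.128 ]
 [ 0.0875 -0.1288]]
```

Run:
```python
from h import *
from cell import optics
np.set_printoptions(precision=3,suppress=True)
ct,cs=optics.calibration("top"),optics.calibration("scene")
top=[(540,227),(565,234),(538,311),(512,305)]
print("scene proj of big head at z")
for z in(.2,.22,.24,.26):
    P=ray(ct,top,z);print(z,P[:,:2].round(3).tolist(),proj(cs,P).round().tolist())
top=[(462,316),(477,340),(405,382),(392,355)]
for z in(.18,.2,.22,.24):
    P=ray(ct,top,z);print(z,P[:,:2].round(3).tolist(),proj(cs,P).round().tolist())
```

```text
scene proj of big head at z
0.2 [[0.55, -0.367], [0.536, -0.408], [0.407, -0.35], [0.418, -0.307]] [[217.0, 109.0], [213.0, 97.0], [273.0, 86.0], [279.0, 98.0]]
0.22 [[0.546, -0.357], [0.533, -0.398], [0.407, -0.341], [0.418, -0.299]] [[219.0, 103.0], [214.0, 91.0], [274.0, 81.0], [281.0, 92.0]]
0.24 [[0.543, -0.348], [0.53, -0.388], [0.408, -0.332], [0.418, -0.292]] [[221.0, 98.0], [216.0, 86.0], [275.0, 76.0], [282.0, 87.0]]
0.26 [[0.54, -0.339], [0.527, -0.378], [0.408, -0.323], [0.418, -0.284]] [[222.0, 92.0], [218.0, 80.0], [277.0, 70.0], [283.0, 81.0]]
0.18 [[0.402, -0.227], [0.361, -0.25], [0.295, -0.124], [0.34, -0.104]] [[306.0, 120.0], [314.0, 107.0], [371.0, 124.0], [362.0, 138.0]]
0.2 [[0.402, -0.222], [0.362, -0.244], [0.298, -0.121], [0.342, -0.102]] [[307.0, 115.0], [315.0, 102.0], [372.0, 118.0], [363.0, 132.0]]
0.22 [[0.403, -0.216], [0.364, -0.238], [0.301, -0.118], [0.344, -0.099]] [[308.0, 109.0], [316.0, 96.0], [372.0, 113.0], [364.0, 127.0]]
0.24 [[0.403, -0.211], [0.365, -0.232], [0.304, -0.115], [0.346, -0.097]] [[310.0, 103.0], [317.0, 91.0], [373.0, 107.0], [365.0, 121.0]]
```

arm_command(deltas=[0,0,0.1,0,0,0.05,40,0,0,0.2,0,0,0.1,40,0,0,0.3,0,0,0.15,40,0,0,0.35,0.02,0.02,0.17,40,0,0,0.4,0.05,0.052,0.17,40,0,0,0.45,0.08,0.083,0.17,40,0,0,0.5,0.11,0.114,0.17,40,0,0,0.55,0.14,0.145,0.17,40,0,0,0.6,0.17,0.177,0.17,40,0,0,0.65,0.2,0.208,0.17,40,0,0,0.7,0.23,0.239,0.17,40,0,0,0.742,0.26,0.27,0.17,40,0,0,0.742,0.29,0.301,0.17,40,0,0,0.742,0.32,0.332,0.17,40,0,0,0.742,0.345,0.358,0.17,40,0,0,0.742,0.359,0.373,0.17,40,0,0,0.742,0.359,0.373,0.17,40,0,0,0.742,0.359,0.373,0.17,40,0,0,0.742,0.359,0.373,0.17,40,0,0,0.742,0.359,0.373,0.17,40])

```text
clock: 2.1
position: [0.557, -0.2209, 0.4158]
ee_rot: [2.312, 2.126, -0.001]
force: [-1.3, 0.7, 0.1]
width: 0.435
gripper_force: 0.0
```

Run:
```python
from h import *
from cell import optics,sensors
np.set_printoptions(precision=4,suppress=True)
c=optics.calibration("wrist");im=optics.get_image("wrist");cv2.imwrite("pics/w1.png",im);np.savez("w1.npz",**c)
s=sensors.observe();print(s["clock"],s["position"])
R=cv2.Rodrigues(c["rvec"])[0];print(-R.T@c["tvec"].ravel(),R[2])
print(proj(c,[[.6164,-.1591,.18],[.6142,-.1947,.18],[.5067,-.1846,.18],[.5094,-.1514,.18]]))
```

```text
2.15 [ 0.5572 -0.2208  0.4159]
[ 0.5635 -0.148   0.5546] [-0.0226 -0.2686 -0.963 ]
[[371.1407 145.7389]
 [370.5359 181.3911]
 [266.0343 180.3784]
 [264.6551 147.0827]]
```

View pics/w1.png

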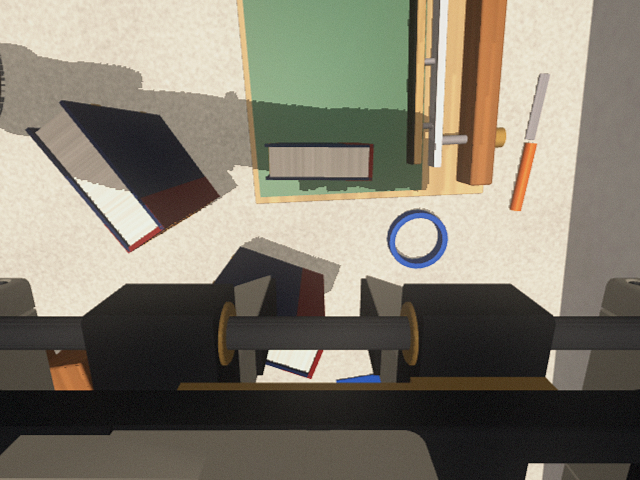

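The head in the wrist view is at (266,144), (374,145), (372,181) and (266,180), within 2–3 mm of my estimate. The fingers are on the front-cover side and the descent path is clear.

arm_command(deltas=[0,0,0,0,0,-0.03,40,0,0,0,0,0,-0.06,40,0,0,0,0,0,-0.09,40,0,0,0,0,0,-0.12,40,0,0,0,0,0,-0.15,40,0,0,0,0,0,-0.18,40,0,0,0,0,0,-0.21,40,0,0,0,0,0,-0.24,40,0,0,0,0,0,-0.255,40,0,0,0,0,0,-0.258,40,0,0,0,0,0,-0.258,40,0,0,0,0,0,-0.258,40,0,0,0,0.0004,0.005,-0.258,40,0,0,0,0.0008,0.01,-0.258,40,0,0,0,0.001,0.013,-0.258,40,0,0,0,0.0012,0.015,-0.258,40,0,0,0,0.0012,0.015,-0.258,40])

```text
clock: 3.85
position: [0.5592, -0.204, 0.1579]
ee_rot: [2.309, 2.13, 0.0]
force: [-0.2, -0.8, 0.8]
width: 0.434
gripper_force: 0.0
```

arm_command(deltas=[0,0,0,0.0001,0.0015,0,40,0,0,0,0.0002,0.003,0,40,0,0,0,0.0004,0.0045,0,40,0,0,0,0.0005,0.006,0,40,0,0,0,0.0006,0.0075,0,40,0,0,0,0.0007,0.009,0,40,0,0,0,0.0009,0.0105,0,40,0,0,0,0.001,0.012,0,40,0,0,0,0.0011,0.0135,0,40,0,0,0,0.0012,0.015,0,40,0,0,0,0.0014,0.0165,0,40,0,0,0,0.0015,0.018,0,40,0,0,0,0.0016,0.0195,0,40,0,0,0,0.0017,0.021,0,40,0,0,0,0.0019,0.0225,0,40,0,0,0,0.002,0.024,0,40])

```text
clock: 5.45
position: [0.561, -0.1803, 0.1577]
ee_rot: [-2.31, -2.129, -0.0]
force: [-0.0, -1.0, 0.5]
width: 0.434
gripper_force: 0.1
```

arm_command(deltas=[0,0,0,0.0001,0.0015,0,40,0,0,0,0.0002,0.003,0,40,0,0,0,0.0004,0.0045,0,40,0,0,0,0.0005,0.006,0,40,0,0,0,0.0006,0.0075,0,40,0,0,0,0.0007,0.009,0,40,0,0,0,0.0009,0.0105,0,40,0,0,0,0.001,0.012,0,40,0,0,0,0.0011,0.0135,0,40,0,0,0,0.0012,0.015,0,40,0,0,0,0.0014,0.0165,0,40,0,0,0,0.0015,0.018,0,40,0,0,0,0.0016,0.0195,0,40,0,0,0,0.0017,0.021,0,40])

```text
clock: 6.85
position: [0.5627, -0.1594, 0.1577]
ee_rot: [2.31, 2.129, -0.0]
force: [-0.8, 0.4, 0.2]
width: 0.437
gripper_force: 0.0
```

Run:
```python
from h import *
from cell import optics,sensors
im=optics.get_image("scene");cv2.imwrite("pics/s2.png",cv2.resize(im[120:380,150:420],None,fx=2,fy=2))
s=sensors.observe();print(s["clock"],s["position"],s["force"])
```

```text
6.9 [ 0.56276892 -0.15908823  0.15774501] [-0.3953158  -0.05026306 -0.17412423]
```

View pics/s2.png

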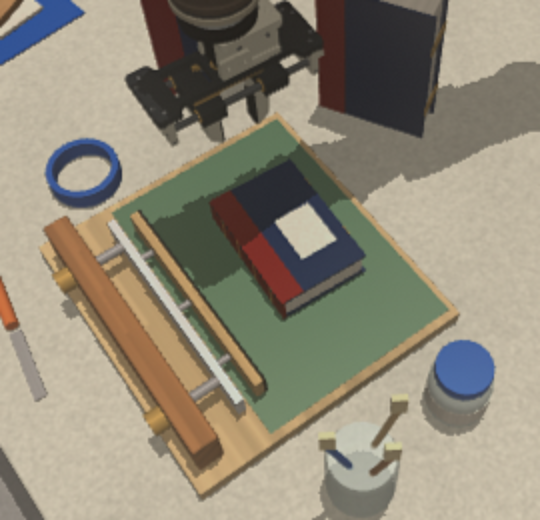

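The book lies on its back cover with the label up: spine edge crop (212,200) to (285,312), bar ahead of it, nothing else disturbed. I'll lift, turn, open the fingers and move to the fore-edge side.

arm_command(deltas=[0,0,0,0,0,0.03,60,0,0,0,0,0,0.06,91,0,0,-0.08,-0.01,0.005,0.09,91,0,0,-0.16,-0.02,0.01,0.11,91,0,0,-0.24,-0.03,0.02,0.11,91,0,0,-0.32,-0.04,0.03,0.11,91,0,0,-0.4,-0.05,0.04,0.11,91,0,0,-0.48,-0.06,0.05,0.11,91,0,0,-0.56,-0.07,0.06,0.11,91,0,0,-0.64,-0.08,0.07,0.11,91,0,0,-0.72,-0.09,0.08,0.11,91,0,0,-0.8,-0.1,0.08,0.11,91,0,0,-0.88,-0.105,0.08,0.11,91,0,0,-0.969,-0.108,0.08,0.11,91,0,0,-0.969,-0.108,0.08,0.11,91,0,0,-0.969,-0.108,0.08,0.11,91,0,0,-0.969,-0.108,0.08,0.11,91])

```text
clock: 8.6
position: [0.4549, -0.0795, 0.2677]
ee_rot: [-3.141, 0.046, -0.0]
force: [0.2, 0.6, 0.2]
width: 0.994
gripper_force: 0.0
```

Run:
```python
from h import *
from cell import optics,sensors
np.set_printoptions(precision=4,suppress=True)
s=sensors.observe();print(s["clock"],s["position"],s["ee_rot"],s["width"])
c=optics.calibration("wrist");im=optics.get_image("wrist");cv2.imwrite("pics/w2.png",im);np.savez("w2.npz",**c)
cv2.imwrite("pics/top2.png",optics.get_image("top"))
```

```text
8.6 [ 0.4549 -0.0795  0.2677] [-3.1412  0.0465 -0.0002] 0.9941826711757205
```

View pics/w2.png

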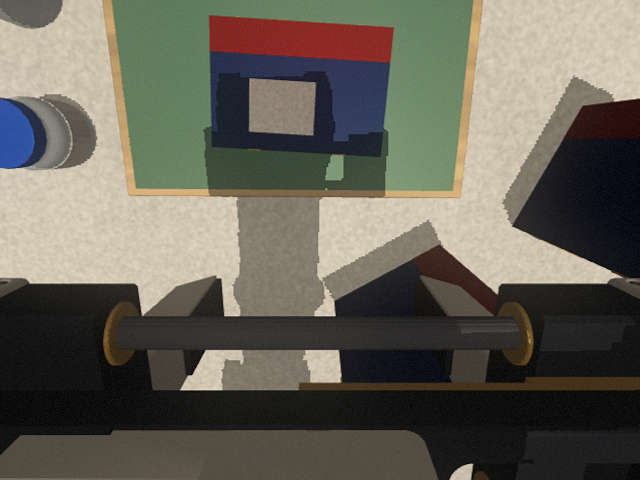

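The wrist view shows the book's top cover at (209,15), (393,28), (381,157) and (211,145), and the near board corners at (129,195) and (460,197).

Run:
```python
from h import *
np.set_printoptions(precision=4,suppress=True)
c=dict(np.load("w2.npz"));J=np.load("jig.npz");R,t=J["R"],J["t"]
P=ray(c,[(209,15),(393,28),(381,157),(211,145)],.056)[:,:2]
print(P,"jig",(P-t)@R,"mid",P.mean(0),((P.mean(0)-t)@R))
for i in range(4):print(np.linalg.norm(P[i]-P[(i+1)%4]),end=" ")
d=P[1]-P[0];print("\nyaw of book z",np.degrees(np.arctan2(-d[1],-d[0]))-90,"jig",np.degrees(J["th"]))
d=P[2]-P[3];print(np.degrees(np.arctan2(-d[1],-d[0]))-90)
B=ray(c,[(129,195),(460,197)],.02)[:,:2];print("board near corners jig",(B-t)@R, "yaw",np.degrees(np.arctan2(*(B[0]-B[1])[::-1]))-90)
print("push start world",t+R@[-.133,0])
```

```text
[[ 0.6335  0.0097]
 [ 0.6188 -0.1489]
 [ 0.5097 -0.1404]
 [ 0.5255  0.0198]] jig [[ 0.0228  0.0709]
 [ 0.0135 -0.0881]
 [-0.0958 -0.0834]
 [-0.0855  0.0773]] mid [ 0.5718 -0.065 ] [-0.0362 -0.0058]
0.15930540386456563 0.10943006998260425 0.16101667316930782 0.1084861148985342 
yaw of book z -5.302803165588898 jig -1.9734731810022812
-5.634596750614193
board near corners jig [[-0.1386  0.1799]
 [-0.1391 -0.177 ]] yaw -2.0544042682349755
push start world [ 0.4753 -0.0558]
```

arm_command(deltas=[0,0,-0.003,0.015,0.01,0,91,0,0,-0.003,0.028,0.018,-0.02,91,0,0,-0.003,0.028,0.018,-0.05,91,0,0,-0.003,0.028,0.018,-0.08,91,0,0,-0.003,0.028,0.018,-0.11,91,0,0,-0.003,0.028,0.018,-0.14,91,0,0,-0.003,0.028,0.018,-0.165,91,0,0,-0.003,0.028,0.018,-0.185,91,0,0,-0.003,0.028,0.018,-0.2,91,0,0,-0.003,0.028,0.018,-0.21,91,0,0,-0.003,0.028,0.018,-0.216,91,0,0,-0.003,0.028,0.018,-0.219,91,0,0,-0.003,0.028,0.018,-0.219,91,0,0,-0.003,0.028,0.018,-0.219,91])

```text
clock: 10.1
position: [0.4831, -0.0616, 0.0493]
ee_rot: [3.141, -0.059, 0.001]
force: [0.4, 0.4, -0.8]
width: 0.992
gripper_force: 0.0
```

arm_command(deltas=[0,0,0,0.004,0,0,91,0,0,0,0.008,0,0,91,0,0,0,0.012,0,0,91,0,0,0,0.016,-0.001,0,91,0,0,0,0.02,-0.001,0,91,0,0,0,0.023,-0.001,0,91,0,0,0,0.026,-0.001,0,91,0,0,0,0.029,-0.001,0,91,0,0,0,0.032,-0.001,0,91,0,0,0,0.035,-0.001,0,91,0,0,0,0.038,-0.001,0,91,0,0,0,0.041,-0.0015,0,91,0,0,0,0.044,-0.0015,0,91,0,0,0,0.047,-0.0015,0,91,0,0,0,0.05,-0.002,0,91,0,0,0,0.053,-0.002,0,91,0,0,0,0.056,-0.002,0,91,0,0,0,0.059,-0.002,0,91,0,0,0,0.062,-0.002,0,91,0,0,0,0.062,-0.002,0,91])

```text
clock: 12.1
position: [0.5456, -0.0636, 0.0489]
ee_rot: [3.141, -0.059, 0.002]
force: [-0.6, -1.0, 0.5]
width: 0.99
gripper_force: 0.4
```

Run:
```python
from h import *
from cell import optics,sensors
np.set_printoptions(precision=4,suppress=True)
s=sensors.observe();print(s["clock"],s["position"],s["force"],s["ft_torque"])
c=optics.calibration("wrist");im=optics.get_image("wrist");cv2.imwrite("pics/w3.png",im);np.savez("w3.npz",**c)
J=np.load("jig.npz");print(proj(c,[np.r_[J["t"]+J["R"]@[x,y],.056] for x,y in((.058,.07),(.058,-.09),(.08,.13),(.08,-.13))]))
```

```text
12.1 [ 0.5456 -0.0636  0.0489] [-0.5844 -1.0208  0.5468] [ 0.027   0.2351 -0.0445]
[[  81.2923  -16.3902]
 [ 586.0577  -18.4318]
 [-130.9878  -99.9196]
 [ 733.7506 -103.6374]]
```

View pics/w3.png

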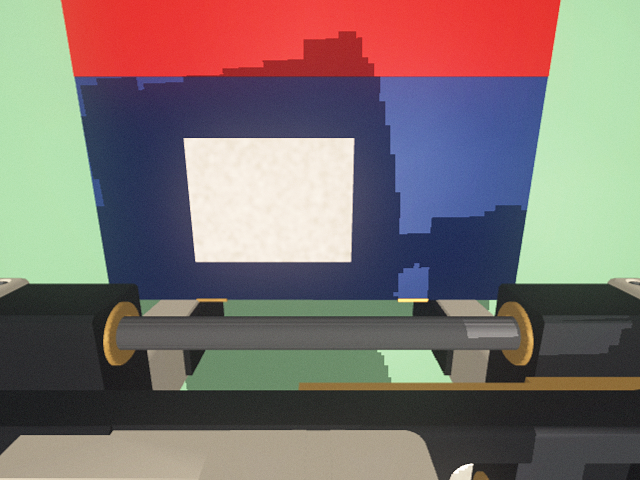

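arm_command(deltas=[0,0,0,0.001,0,0,91,0,0,0,0.002,0,0,91,0,0,0,0.003,0,0,91,0,0,0,0.004,0,0,91,0,0,0,0.005,0,0,91,0,0,0,0.006,0,0,91,0,0,0,0.007,0,0,91,0,0,0,0.008,0,0,91])

```text
clock: 12.95
position: [0.5516, -0.0636, 0.0488]
ee_rot: [3.141, -0.059, -0.003]
force: [-6.6, 0.5, 4.2]
width: 0.992
gripper_force: 3.2
```

```bash
cat > obs.py <<'E'
from h import *
from cell import sensors,optics
np.set_printoptions(precision=4,suppress=True)
J=np.load("jig.npz");R,t=J["R"],J["t"]
s=sensors.observe();p=s["position"];print(s["clock"],p,"F",s["force"],"T",s["ft_torque"],"spine jig x",((p[:2]-t)@R)[0]+.0095+.110)
E
python3 - <<'E'
from obs import *
c=dict(np.load("w3.npz"));P=ray(c,[(110,299),(517,299)],.056)[:,:2];print((P-t)@R+[.11,0])
# bar in top view, before vs now: row profile
a=cv2.imread("pics/top0.png");b=optics.get_image("top");cv2.imwrite("pics/top3.png",b)
for u in(300,315,340,370,395,412):print(u,a[160:182,u].sum(1).tolist(),"\n   ",b[160:182,u].sum(1).tolist())
E
```

```text
12.95 [ 0.5516 -0.0636  0.0488] F [-6.6059  0.5453  4.1871] T [-0.0042  1.2492  0.0342] spine jig x 0.06297429181005343
[[ 0.0592  0.0781]
 [ 0.0587 -0.084 ]]
300 [538, 280, 224, 248, 236, 241, 384, 392, 287, 345, 376, 382, 411, 313, 166, 115, 131, 119, 116, 142, 266, 281] 
    [672, 358, 276, 312, 302, 299, 483, 493, 353, 433, 474, 478, 515, 396, 208, 153, 157, 152, 144, 188, 337, 351]
315 [536, 290, 216, 234, 225, 237, 269, 252, 223, 324, 366, 374, 394, 380, 196, 111, 114, 123, 109, 138, 276, 278] 
    [671, 366, 273, 289, 288, 298, 332, 326, 279, 405, 455, 466, 498, 476, 240, 132, 146, 151, 139, 180, 339, 349]
340 [523, 314, 224, 235, 225, 221, 384, 383, 373, 325, 356, 361, 365, 381, 193, 110, 106, 120, 108, 124, 265, 276] 
    [658, 396, 278, 293, 285, 280, 473, 487, 475, 427, 326, 197, 175, 192, 199, 190, 197, 199, 199, 196, 195, 197]
370 [508, 428, 262, 233, 230, 214, 380, 399, 389, 303, 355, 373, 381, 399, 211, 122, 114, 112, 115, 107, 271, 282] 
    [631, 532, 332, 290, 289, 272, 480, 500, 510, 260, 154, 188, 197, 198, 203, 210, 206, 211, 211, 210, 216, 214]
395 [502, 522, 299, 222, 251, 251, 250, 305, 321, 255, 349, 367, 376, 405, 283, 145, 118, 119, 114, 92, 268, 282] 
    [630, 649, 317, 155, 182, 167, 153, 155, 152, 161, 168, 206, 208, 224, 216, 218, 222, 223, 222, 225, 230, 200]
412 [496, 536, 308, 224, 243, 220, 340, 399, 405, 301, 349, 357, 373, 403, 306, 160, 118, 124, 119, 108, 142, 267] 
    [622, 670, 381, 283, 302, 292, 433, 335, 213, 182, 192, 200, 200, 205, 203, 203, 202, 203, 202, 203, 198, 202]
```

arm_command(deltas=[0,0,0,0.001,0,0,91,0,0,0,0.002,0,0,91,0,0,0,0.003,0,0,91,0,0,0,0.004,0,0,91])

```text
clock: 13.4
position: [0.5556, -0.0636, 0.0488]
ee_rot: [3.141, -0.059, -0.003]
force: [-6.4, 0.3, 4.8]
width: 0.991
gripper_force: 3.1
```

```bash
cat > bar.py <<'E'
from obs import *
def edge(im,cols):  # sub-pixel row of wood/rubber edge: fraction of bright pixels over rows 169..178
    g=im[:,cols].astype(float).sum(2).mean(1)
    r=g[168:186]; hi=g[170:173].max(); lo=np.sort(r)[:3].mean(); 
    i=[k for k in range(170,182) if g[k]>=(hi+lo)/2>g[k+1]][0]
    return i+(g[i]-(hi+lo)/2)/(g[i]-g[i+1])
def bar(b,name):
    cv2.imwrite(f"pics/{name}.png",b);a=cv2.imread("pics/top0.png")
    for cols in(slice(298,304),slice(304,311),slice(311,317)):print("bar row before/now",edge(a,cols),edge(b,cols))
E
python3 - <<'E'
from bar import *
bar(optics.get_image("top"),"top4")
E
```

```text
13.4 [ 0.5556 -0.0636  0.0488] F [-6.3586  0.346   4.7729] T [-0.0006  1.2422 -0.004 ] spine jig x 0.06700923224625141
bar row before/now 173.33148558758316 173.3293368857312
bar row before/now 173.47987257457282 173.49103817504655
bar row before/now 173.67139899438035 173.6736311239193
```

arm_command(deltas=[0,0,0,0.001,0,0,91,0,0,0,0.002,0,0,91,0,0,0,0.003,0,0,91,0,0,0,0.004,0,0,91,0,0,0,0.005,0,0,91,0,0,0,0.006,0,0,91])

```text
clock: 14.05
position: [0.5617, -0.0636, 0.0488]
ee_rot: [3.141, -0.059, -0.003]
force: [-6.0, 0.4, 4.5]
width: 0.991
gripper_force: 3.0
```

Run:
```python
from bar import *
bar(optics.get_image("top"),"top5")
```

```text
14.05 [ 0.5617 -0.0636  0.0488] F [-5.9737  0.4328  4.4783] T [0.0807 1.224  0.01  ] spine jig x 0.07307598316325237
bar row before/now 173.33148558758316 173.32651245551602
bar row before/now 173.47987257457282 173.48314737331475
bar row before/now 173.67139899438035 173.67152333570243
```

arm_command(deltas=[0,0,0,0.001,0,0,91,0,0,0,0.002,0,0,91,0,0,0,0.003,0,0,91])

```text
clock: 14.4
position: [0.5648, -0.0636, 0.0487]
ee_rot: [3.141, -0.059, -0.003]
force: [-5.5, -0.6, 3.9]
width: 0.99
gripper_force: 3.0
```

Run:
```python
from bar import *
bar(optics.get_image("top"),"top6")
```

```text
14.4 [ 0.5648 -0.0636  0.0487] F [-5.4561 -0.6471  3.8848] T [-0.0185  1.1684 -0.0044] spine jig x 0.07620420499924882
bar row before/now 173.33148558758316 173.34251851851852
bar row before/now 173.47987257457282 173.4775707384403
bar row before/now 173.67139899438035 173.67735042735043
```

arm_command(deltas=[0,0,0,0.001,0,0,91,0,0,0,0.002,0,0,91,0,0,0,0.003,0,0,91])

```text
clock: 14.75
position: [0.5679, -0.0636, 0.0487]
ee_rot: [3.141, -0.059, -0.002]
force: [-6.3, -0.1, 2.9]
width: 0.99
gripper_force: 2.9
```

Run:
```python
from bar import *
bar(optics.get_image("top"),"top7")
```

```text
14.75 [ 0.5679 -0.0636  0.0487] F [-6.2655 -0.118   2.8895] T [ 0.0038  1.221  -0.0165] spine jig x 0.07930348968422787
bar row before/now 173.33148558758316 173.33686378346573
bar row before/now 173.47987257457282 173.48978644382544
bar row before/now 173.67139899438035 173.6743119266055
```

arm_command(deltas=[0,0,0,0.001,0,0,91,0,0,0,0.002,0,0,91,0,0,0,0.003,0,0,91])

```text
clock: 15.1
position: [0.571, -0.0636, 0.0487]
ee_rot: [3.141, -0.059, -0.002]
force: [-7.0, -0.2, 3.7]
width: 0.993
gripper_force: 3.3
```

Run:
```python
from bar import *
bar(optics.get_image("top"),"top8")
```

```text
15.1 [ 0.571  -0.0636  0.0487] F [-7.0116 -0.1971  3.7149] T [ 0.0527  1.3216 -0.013 ] spine jig x 0.08237586612814682
bar row before/now 173.33148558758316 173.28063725490196
bar row before/now 173.47987257457282 173.3202160493827
bar row before/now 173.67139899438035 173.3763948497854
```

Contact: the bar edge has begun to move (about 0.2 px, 0.3–0.5 mm) and the pushing torque is up. I'll add about 2.5 mm slowly.

arm_command(deltas=[0,0,0,0.0005,0,0,91,0,0,0,0.001,0,0,91,0,0,0,0.0015,0,0,91,0,0,0,0.002,0,0,91])

```text
clock: 15.55
position: [0.572, -0.0636, 0.0487]
ee_rot: [3.141, -0.059, -0.005]
force: [-10.6, 0.2, 9.3]
width: 0.991
gripper_force: 5.1
```

Run:
```python
from bar import *
bar(optics.get_image("top"),"top9")
```

```text
15.55 [ 0.572  -0.0636  0.0487] F [-10.5618   0.2106   9.2563] T [0.0937 2.1074 0.0541] spine jig x 0.08339164993592567
bar row before/now 173.33148558758316 172.74379129642287
bar row before/now 173.47987257457282 172.75295028051846
bar row before/now 173.67139899438035 172.76839826839827
```

arm_command(deltas=[0,0,0,0,0,0.0004,91,0,0,0,0,0,0.0008,91,0,0,0,0,0,0.001,91,0,0,0,0,0,0.001,91])

```text
clock: 16.0
position: [0.5734, -0.0637, 0.0494]
ee_rot: [3.141, -0.059, -0.001]
force: [-4.6, 0.5, -2.4]
width: 0.996
gripper_force: 2.0
```

Run:
```python
from bar import *
bar(optics.get_image("top"),"top10")
```

```text
16.0 [ 0.5734 -0.0637  0.0494] F [-4.6341  0.5106 -2.3893] T [-0.2516  0.9415  0.0037] spine jig x 0.08475392763385953
bar row before/now 173.33148558758316 171.93852459016392
bar row before/now 173.47987257457282 172.1503155479059
bar row before/now 173.67139899438035 172.2430817610063
```

arm_command(deltas=[0,0,0,0.0003,0,0,91,0,0,0,0.0005,0,0,91,0,0,0,0.0005,0,0,91])

```text
clock: 16.35
position: [0.574, -0.0637, 0.0496]
ee_rot: [3.141, -0.059, -0.001]
force: [-5.1, -1.2, -3.6]
width: 0.988
gripper_force: 2.3
```

Run:
```python
from bar import *
bar(optics.get_image("top"),"top11")
```

```text
16.35 [ 0.574  -0.0637  0.0496] F [-5.098  -1.1705 -3.573 ] T [-0.2498  1.0728  0.116 ] spine jig x 0.08540460160197855
bar row before/now 173.33148558758316 171.74067834681043
bar row before/now 173.47987257457282 171.7536148062464
bar row before/now 173.67139899438035 171.8019271948608
```

The bar has given about 3.2 mm by the top view. Now I'll withdraw the pusher gently, straight back and then up.

arm_command(deltas=[0,0,0,0,0,-0.0003,91,0,0,0,-0.0003,0,-0.0005,91,0,0,0,-0.0006,0,-0.0005,91,0,0,0,-0.001,0,-0.0005,91,0,0,0,-0.0015,0,-0.0005,91,0,0,0,-0.002,0,-0.0005,91,0,0,0,-0.004,0,-0.0005,91,0,0,0,-0.007,0,-0.0005,91,0,0,0,-0.012,0,-0.0005,91,0,0,0,-0.02,0,0,91,0,0,0,-0.03,0,0,91,0,0,0,-0.04,0,0.01,91,0,0,0,-0.05,0,0.03,91,0,0,0,-0.06,0,0.06,91,0,0,0,-0.07,0,0.1,91,0,0,0,-0.08,0,0.14,91,0,0,0,-0.09,0,0.18,91,0,0,0,-0.1,0,0.2,91,0,0,0,-0.1,0,0.2,91,0,0,0,-0.1,0,0.2,91])

```text
clock: 18.4
position: [0.4737, -0.0636, 0.2502]
ee_rot: [3.141, -0.059, 0.002]
force: [-0.6, 0.8, 0.1]
width: 0.991
gripper_force: 0.0
```

Run:
```python
from bar import *
b=optics.get_image("top");bar(b,"top12")
a=cv2.imread("pics/top0.png")
# beam-side edge of wooden bar strip / white rail can't move; compare right end columns too
for cols in(slice(409,413),slice(413,418)):print("right",edge(a,cols),edge(b,cols))
cv2.imwrite("pics/top12c.png",cv2.resize(b[110:300,200:500],None,fx=2.6,fy=2.6,interpolation=2))
```

```text
18.4 [ 0.4737 -0.0636  0.2502] F [-0.5926  0.7668  0.0663] T [ 0.0181 -0.0056  0.0492] spine jig x -0.014865732221914563
bar row before/now 173.33148558758316 171.75330500472143
bar row before/now 173.47987257457282 171.8041800643087
bar row before/now 173.67139899438035 171.90173410404626
right 174.41637426900584 172.76781857451405
right 174.42697132616487 172.77208224732118
```

View pics/top12c.png

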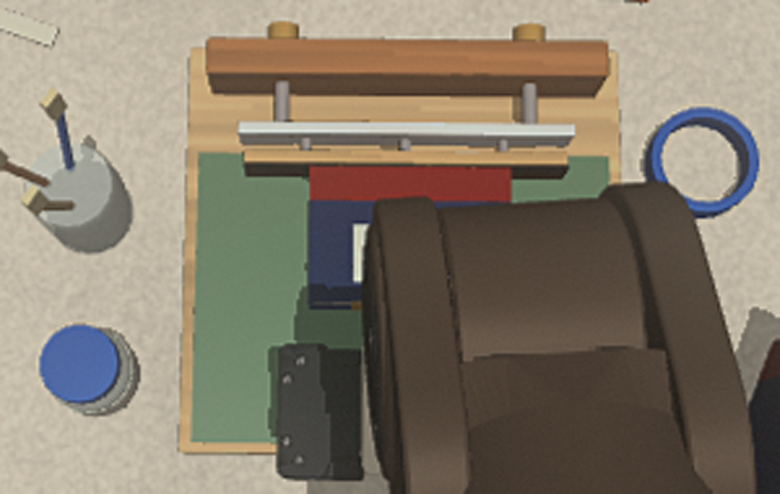

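The red spine meets the rubber along its full length, crop (310,168) to (511,168). The bar has given about 1.66 px (3.1 mm) at both ends, the jar, tape and pot haven't moved, and the robot is clear.

```bash
python3 -c "
from cell import arm
print(arm.sign_off())"
```

```text
the job is handed in; nothing more can be done
None
```

The job is handed in: the book was toppled onto its back cover (label up) and slid spine-first into the bar, which gave about 3.1 mm at both ends by camera; the robot is clear, and the jar, tape roll and glue pot were not disturbed.

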